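Cam followers from wash rail to build board, in engine order

ROBOT

A 7-joint arm with a two-finger parallel gripper is mounted at the origin on a cart in front of the work surface, level with it; the furniture and walls round the work are solid. World frame = base frame: x ahead of the robot, y to its left, z up, the work surface at z = 0. Lengths are in m, angles in rad, forces in N, time in s.
With the tool pointing down it reaches from about 0.4 to 0.85 m from the base axis. Payload 4.5 kg.
Tool frame: the origin (TCP) lies at the very end of the fingers, on their centre line; the grasp point (between the pads) lies 19 mm behind it (grip_point_offset is the distance from the TCP to the grasp point, in m); z points along the fingers, y is the line along which they close (so a half turn about z gives the same grasp; the last joint's range is limited). The gripper opens to 88 mm and grips with 3 to 60 N. Pads are 18 mm wide; open, the fingers measure 123 mm over their backs; the gripper's body (75 mm by 187 mm) begins 45 mm behind the grasp point.
Start: joints at [1.245, 0.689, -0.195, 1.565, 0.157, 0.902, -0.215], TCP at [0.22, -0.585, 0.239] pointing down, gripper open.
Joint ranges: [-3.01, 3.01], [-0.46, 2.08], [-1.47, 1.51], [0.13, 2.56], [-1, 4.14], [0.04, 2.09], [-2.66, 2.66]. Speed limits (rad/s): [2.57, 2.57, 3.14, 3.14, 3.14, 3.14, 3.14].

INTERFACE

Orientations are given as a unit quaternion [x, y, z, w].
In Python, from plant import get_state, snapshot, camera_params, finish_job, grip_point_offset gives the robot as it stands.
- The arm moves only by the tool jog_arm, called after ">>>" by a JSON object that holds its "method" and its "body", one argument or row to a line. Schema: {"type":"object","properties":{"segments":{"type":"array","items":{"type":"array","items":{"type":"array","items":{"type":"number"},"minItems":7,"maxItems":7},"minItems":1,"maxItems":10},"minItems":1,"maxItems":1},"grip_n":{"type":"number"},"only":{"type":"string"},"quiet":{"type":"boolean"},"lines":{"type":"string"}},"required":["segments"],"additionalProperties":false}. segments is a list that holds a single list of rows (three levels of brackets), with 1 to 10 rows, each of 7 numbers: the opening from 0.0 (shut) to 1.0 (fully open), then dx, dy, dz in fractions of the full range, 1 being 0.5 m, then a rotation vector rx, ry, rz in normalised numbers (1 is 2 pi rad); each row is the pose to reach, as a shift and turn from the pose commanded when the call began, along the tool's axes at that moment; what a row does not reach only later rows make up. A row lasts 1/10 s, in which the tool goes at most 0.05 m and 0.15 rad, less where a joint would pass 70% of its speed; a pose out of reach is approached as far as the arm can. The fingers move at their own pace and stop on an object; grip_n is the grip in N (left out, the last holds). Time passes only in rows, so rows that do not move let the fingers close. The tool returns the time, the measured TCP pose, the force, the opening and the grip force at its end. only (a regular expression) keeps the lines of the reply that match it, lines (a string "A,B") keeps lines A to B, and quiet returns only ok. A shift or turn number past 1, either way, is cut back to 1. Input that does not fit is refused with a message, and nothing moves.
- get_state(): the state, without advancing time (a new reading comes with each control period).
- snapshot(name): name is "scene" or "top" or "wrist"; returns (picture, depth): 420x560x3 uint8, red, green, blue; 420x560 float32, m along the optical axis (not along the pixel's ray), 0 where there is no reading.
- camera_params(name): a dict with "fx", "fy", "cx", "cy" (pixels), "rvec" (rotation vector, rad) and "tvec" (3), from world to camera coordinates, as OpenCV has them. Camera axes: x right, y down, z forward; pixel columns grow to the right and rows downward; lengths in m; the calibration is good to about 2 mm. A picture is of the moment at which its call begins: read the wrist's pose just before it. camera_params takes no time and is no camera call; for the wrist camera it gives the pose at the moment of the call.
- finish_job(): hands the job in; it is judged then, once.
The state is a dict: "clock": time; "q": joint angles; "qd": joint speeds; "joint_torque": joint torques, N m; "tool_pos": TCP position; "eef_rot": TCP orientation; "contact_force": force on the tool from outside, world axes, zero at the start; "moment": the same for the moment, N m; "opening": opening from 0.0 (shut) to 1.0 (fully open); "finger_force": force on a finger pad.
Only numpy, scipy, OpenCV 4.12 (cv2) and the standard library are available. Lean on these libraries where they do the work, as an engineer would, in place of code of your own. Each camera call takes 0.05 s, during which the arm holds its last target. There are 200 camera calls.

TASK

The four washed cam followers on the aluminium wash rail must go over to the pegs of the wooden build board in their engine order: the yellow end of each rack is the timing end, so the follower nearest the rail's yellow end goes on the peg nearest the board's yellow end, and so on down the row. Seat each one fully down over its peg, mouth down as it stands now. They are clean, so never let one fall onto or rest on the bench, and leave the marker, the ratchet and the jar where they are.

Things in the scene. Friction and masses are not known exactly. Their poses are not given: they have to be found in the camera images.
- tappet_red: cam follower (bucket tappet) with a red paint dab (21 mm) on its closed top: dark steel cup, mouth down, 34 mm diameter, 32 mm high, 27 mm bore, 27 mm deep inside, 80 g. Origin: centre of its open rim (underside); z up. At the start it stands over a peg of the aluminium wash rail, loose by about 8 mm all round
- tappet_blue: cam follower (bucket tappet) with a blue paint dab (21 mm) on its closed top: dark steel cup, mouth down, 34 mm diameter, 32 mm high, 27 mm bore, 27 mm deep inside, 80 g. Origin: centre of its open rim (underside); z up. At the start it stands over a peg of the aluminium wash rail, loose by about 8 mm all round
- tappet_green: cam follower (bucket tappet) with a green paint dab (21 mm) on its closed top: dark steel cup, mouth down, 34 mm diameter, 32 mm high, 27 mm bore, 27 mm deep inside, 80 g. Origin: centre of its open rim (underside); z up. At the start it stands over a peg of the aluminium wash rail, loose by about 8 mm all round
- tappet_white: cam follower (bucket tappet) with a white paint dab (21 mm) on its closed top: dark steel cup, mouth down, 34 mm diameter, 32 mm high, 27 mm bore, 27 mm deep inside, 80 g. Origin: centre of its open rim (underside); z up. At the start it stands over a peg of the aluminium wash rail, loose by about 8 mm all round
- holder_red: fixed holder on which the red tappet starts: black foot 46 x 50 x 14 mm with a steel peg 11 mm thick, 20 mm above the foot. Four alike stand 64 mm apart on the aluminium wash rail (56 x 290 mm; end caps 32 mm high, one yellow, one black). Origin: centre of the foot's underside; seat (foot's top) 24 mm above the bench; +y points along the row to the rail's yellow end
- holder_blue: fixed holder on which the blue tappet starts: black foot 46 x 50 x 14 mm with a steel peg 11 mm thick, 20 mm above the foot. Four alike stand 64 mm apart on the aluminium wash rail (56 x 290 mm; end caps 32 mm high, one yellow, one black). Origin: centre of the foot's underside; seat (foot's top) 24 mm above the bench; +y points along the row to the rail's yellow end
- holder_green: fixed holder on which the green tappet starts: black foot 46 x 50 x 14 mm with a steel peg 11 mm thick, 20 mm above the foot. Four alike stand 64 mm apart on the aluminium wash rail (56 x 290 mm; end caps 32 mm high, one yellow, one black). Origin: centre of the foot's underside; seat (foot's top) 24 mm above the bench; +y points along the row to the rail's yellow end
- holder_white: fixed holder on which the white tappet starts: black foot 46 x 50 x 14 mm with a steel peg 11 mm thick, 20 mm above the foot. Four alike stand 64 mm apart on the aluminium wash rail (56 x 290 mm; end caps 32 mm high, one yellow, one black). Origin: centre of the foot's underside; seat (foot's top) 24 mm above the bench; +y points along the row to the rail's yellow end
- build_board: hardwood build board (fixed), 64 x 290 x 24 mm, lying on the bench, with four brass pegs 11 mm thick, 20 mm tall above the board's top (tapered tips). Origin: centre of its underside; y runs along the row, x across it; the pegs stand at x = 0, y = +96, +32, -32 and -96 mm, empty at the start. The rail may lie left of the board or right of it
- yellow_cap: yellow plastic end cap of the build board (fixed), 70 x 14 x 32 mm; it marks the timing end. It sits 152 mm from the board's centre, at either the +y or the -y end of the board (the other end has a black cap). Origin: centre of its underside
- paint_marker: black paint marker, 132 mm long, 19 mm thick, lying loose behind the racks; a bystander, to be left where it is. Origin: centre of its underside
- ratchet: ratchet handle, 215 mm long, 35 mm wide, 29 mm high, lying loose behind the racks; a bystander, to be left where it is. Origin: centre of its underside
- jar: clear jar with a red lid, 65 mm diameter, 99 mm high, standing loose at the right end of the work; a bystander, to be left where it is. Origin: centre of its underside

How it is judged:
At the end, for the whole second after the job is handed in: Each tappet sits on the board's peg that has the same place, counted from the yellow end, as its holder has on the rail counted from the rail's yellow end: within 11 mm of the peg along and across the board, rim within 5 mm of the board's top, upright within 0.15 rad, at rest (((y of each of holder_blue, holder_green, holder_white in the frame of holder_red below 0 m and horizontal distance between tappet_red and yellow_cap between 0.045 and 0.067 m) or (y of holder_blue in the frame of holder_red above 0 m and y of each of holder_green, holder_white in the frame of holder_red below 0 m and horizontal distance between tappet_red and yellow_cap between 0.109 and 0.131 m) or (y of each of holder_blue, holder_white in the frame of holder_red below 0 m and y of holder_green in the frame of holder_red above 0 m and horizontal distance between tappet_red and yellow_cap between 0.109 and 0.131 m) or (y of each of holder_blue, holder_green in the frame of holder_red below 0 m and y of holder_white in the frame of holder_red above 0 m and horizontal distance between tappet_red and yellow_cap between 0.109 and 0.131 m) or (y of each of holder_blue, holder_green in the frame of holder_red above 0 m and y of holder_white in the frame of holder_red below 0 m and horizontal distance between tappet_red and yellow_cap between 0.173 and 0.195 m) or (y of each of holder_blue, holder_white in the frame of holder_red above 0 m and y of holder_green in the frame of holder_red below 0 m and horizontal distance between tappet_red and yellow_cap between 0.173 and 0.195 m) or (y of holder_blue in the frame of holder_red below 0 m and y of each of holder_green, holder_white in the frame of holder_red above 0 m and horizontal distance between tappet_red and yellow_cap between 0.173 and 0.195 m) or (y of each of holder_blue, holder_green, holder_white in the frame of holder_red above 0 m and horizontal distance between tappet_red and yellow_cap between 0.237 and 0.259 m)) and x of tappet_red in the frame of build_board between -0.011 and 0.011 m and z of tappet_red in the frame of build_board between 0.019 and 0.029 m and angle between each of tappet_red, tappet_blue, tappet_green, tappet_white's own z axis and vertical below 0.15 rad and linear speed of each of tappet_red, tappet_blue, tappet_green, tappet_white below 0.02 m/s and ((y of each of holder_red, holder_green, holder_white in the frame of holder_blue below 0 m and horizontal distance between tappet_blue and yellow_cap between 0.045 and 0.067 m) or (y of holder_red in the frame of holder_blue above 0 m and y of each of holder_green, holder_white in the frame of holder_blue below 0 m and horizontal distance between tappet_blue and yellow_cap between 0.109 and 0.131 m) or (y of each of holder_red, holder_white in the frame of holder_blue below 0 m and y of holder_green in the frame of holder_blue above 0 m and horizontal distance between tappet_blue and yellow_cap between 0.109 and 0.131 m) or (y of each of holder_red, holder_green in the frame of holder_blue below 0 m and y of holder_white in the frame of holder_blue above 0 m and horizontal distance between tappet_blue and yellow_cap between 0.109 and 0.131 m) or (y of each of holder_red, holder_green in the frame of holder_blue above 0 m and y of holder_white in the frame of holder_blue below 0 m and horizontal distance between tappet_blue and yellow_cap between 0.173 and 0.195 m) or (y of each of holder_red, holder_white in the frame of holder_blue above 0 m and y of holder_green in the frame of holder_blue below 0 m and horizontal distance between tappet_blue and yellow_cap between 0.173 and 0.195 m) or (y of holder_red in the frame of holder_blue below 0 m and y of each of holder_green, holder_white in the frame of holder_blue above 0 m and horizontal distance between tappet_blue and yellow_cap between 0.173 and 0.195 m) or (y of each of holder_red, holder_green, holder_white in the frame of holder_blue above 0 m and horizontal distance between tappet_blue and yellow_cap between 0.237 and 0.259 m)) and x of tappet_blue in the frame of build_board between -0.011 and 0.011 m and z of tappet_blue in the frame of build_board between 0.019 and 0.029 m and ((y of each of holder_red, holder_blue, holder_white in the frame of holder_green below 0 m and horizontal distance between tappet_green and yellow_cap between 0.045 and 0.067 m) or (y of holder_red in the frame of holder_green above 0 m and y of each of holder_blue, holder_white in the frame of holder_green below 0 m and horizontal distance between tappet_green and yellow_cap between 0.109 and 0.131 m) or (y of each of holder_red, holder_white in the frame of holder_green below 0 m and y of holder_blue in the frame of holder_green above 0 m and horizontal distance between tappet_green and yellow_cap between 0.109 and 0.131 m) or (y of each of holder_red, holder_blue in the frame of holder_green below 0 m and y of holder_white in the frame of holder_green above 0 m and horizontal distance between tappet_green and yellow_cap between 0.109 and 0.131 m) or (y of each of holder_red, holder_blue in the frame of holder_green above 0 m and y of holder_white in the frame of holder_green below 0 m and horizontal distance between tappet_green and yellow_cap between 0.173 and 0.195 m) or (y of each of holder_red, holder_white in the frame of holder_green above 0 m and y of holder_blue in the frame of holder_green below 0 m and horizontal distance between tappet_green and yellow_cap between 0.173 and 0.195 m) or (y of holder_red in the frame of holder_green below 0 m and y of each of holder_blue, holder_white in the frame of holder_green above 0 m and horizontal distance between tappet_green and yellow_cap between 0.173 and 0.195 m) or (y of each of holder_red, holder_blue, holder_white in the frame of holder_green above 0 m and horizontal distance between tappet_green and yellow_cap between 0.237 and 0.259 m)) and x of tappet_green in the frame of build_board between -0.011 and 0.011 m and z of tappet_green in the frame of build_board between 0.019 and 0.029 m and ((y of each of holder_red, holder_blue, holder_green in the frame of holder_white below 0 m and horizontal distance between tappet_white and yellow_cap between 0.045 and 0.067 m) or (y of holder_red in the frame of holder_white above 0 m and y of each of holder_blue, holder_green in the frame of holder_white below 0 m and horizontal distance between tappet_white and yellow_cap between 0.109 and 0.131 m) or (y of each of holder_red, holder_green in the frame of holder_white below 0 m and y of holder_blue in the frame of holder_white above 0 m and horizontal distance between tappet_white and yellow_cap between 0.109 and 0.131 m) or (y of each of holder_red, holder_blue in the frame of holder_white below 0 m and y of holder_green in the frame of holder_white above 0 m and horizontal distance between tappet_white and yellow_cap between 0.109 and 0.131 m) or (y of each of holder_red, holder_blue in the frame of holder_white above 0 m and y of holder_green in the frame of holder_white below 0 m and horizontal distance between tappet_white and yellow_cap between 0.173 and 0.195 m) or (y of each of holder_red, holder_green in the frame of holder_white above 0 m and y of holder_blue in the frame of holder_white below 0 m and horizontal distance between tappet_white and yellow_cap between 0.173 and 0.195 m) or (y of holder_red in the frame of holder_white below 0 m and y of each of holder_blue, holder_green in the frame of holder_white above 0 m and horizontal distance between tappet_white and yellow_cap between 0.173 and 0.195 m) or (y of each of holder_red, holder_blue, holder_green in the frame of holder_white above 0 m and horizontal distance between tappet_white and yellow_cap between 0.237 and 0.259 m)) and x of tappet_white in the frame of build_board between -0.011 and 0.011 m and z of tappet_white in the frame of build_board between 0.019 and 0.029 m); the robot touches nothing.
It fails at once if a tappet lies or stands on the bench (height (world z) of any of tappet_red, tappet_blue, tappet_green, tappet_white below 0.0185 m).
It fails at once if a bystander (marker, ratchet or jar) is moved by more than 30 mm (distance of any of paint_marker, ratchet, jar from where it was at the start of the episode above 0.03 m).
It also fails if it takes over 96 s, if anything falls off the work surface, if the arm or the gripper's body presses on something with over 40 N, if the wrist force passes 120 N, or if a joint passes its speed limit or range.

## Working session

There is one attempt and no reset: what is moved stays moved. The work goes in short steps, Python scripts to look and compute and a tool call to move; the robot and the scene stay as the last step left them, time stands still between calls to the robot, and variables do not carry over. Pictures are saved under pics/ and viewed, at most 14 in all, crops included, and the job is handed in when it is done.

```bash
mkdir -p pics; ls
```

Run:
```python
from plant import *
import cv2
for n in("top","scene"):
    p,d=snapshot(n); cv2.imwrite(f"pics/{n}0.png",p[:,:,::-1]); 
    import numpy as np; np.savez(f"pics/{n}0.npz",p=p,d=d); print(n,camera_params(n))
s=get_state(); print(s, grip_point_offset)
```

```text
pics
top {'fx': 474.1004006513599, 'fy': 474.1004006513599, 'cx': 278.5913013677719, 'cy': 216.51234446331853, 'rvec': array([ 2.11708213, -2.1508705 ,  0.1761077 ]), 'tvec': array([-0.05543955,  0.57115791,  1.21400279])}
scene {'fx': 390.9328672414189, 'fy': 390.9328672414189, 'cx': 279.21111386269143, 'cy': 201.4152132390668, 'rvec': array([ 0.75651771, -2.40442861,  1.34652026]), 'tvec': array([0.43784755, 0.24157481, 0.97269975])}
{'clock': 0.1, 'q': array([ 1.24481739,  0.68991612, -0.19449481,  1.566208  ,  0.15728935,
        0.90253532, -0.21506273]), 'qd': array([ 0.00157079, -0.00127367, -0.00324416, -0.00171706,  0.0009648 ,
        0.00050257, -0.00010081]), 'joint_torque': array([-2.57503154e-03, -5.28497565e+01, -1.27137557e+00, -1.53835344e+01,
       -5.25578053e-02,  2.03057585e-03,  5.80077017e-05]), 'tool_pos': array([ 0.21978985, -0.58447444,  0.23798815]), 'eef_rot': array([ 9.83855654e-01,  1.78961860e-01, -2.14789048e-04, -8.11414895e-04]), 'contact_force': array([-0.60752767, -0.98011824,  0.79435183]), 'moment': array([-0.03997591,  0.00895308, -0.05501634]), 'finger_force': 0.0, 'opening': 0.9982373301636002} 0.0187
```

View pics/top0.png

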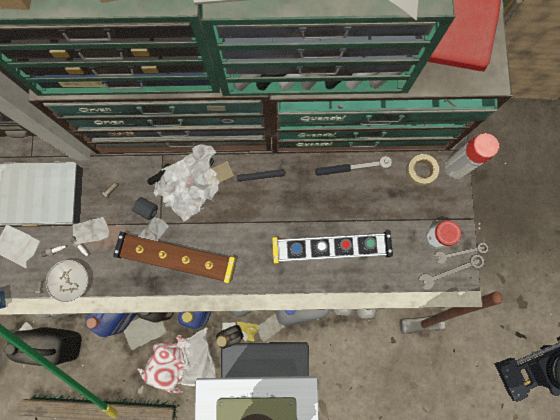

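View pics/scene0.png

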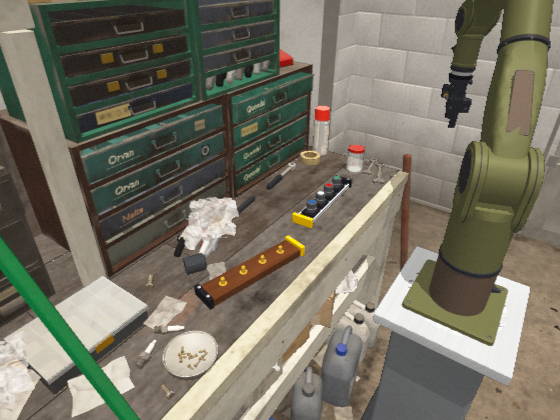

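The top view shows the board at left, with its yellow cap at its right end (232,268) and pegs at about (138,250), (161,255), (185,260) and (210,266). The rail is at right with its yellow cap at its left end (277,248). The dabs from the yellow end are blue (296,247), white (321,246), red (345,244) and green (370,243).

Create h.py:
```python
import numpy as np, cv2
from scipy.spatial.transform import Rotation as R
from plant import *
def ray(c,uv,z):
    "pixel -> world point on plane z"
    M=cv2.Rodrigues(np.array(c['rvec']))[0]; uv=np.atleast_2d(uv).astype(float)
    d=np.c_[(uv[:,0]-c['cx'])/c['fx'],(uv[:,1]-c['cy'])/c['fy'],np.ones(len(uv))]@M
    o=-M.T@c['tvec']; return o+d*((z-o[2])/d[:,2])[:,None]
def blob(mask,lo=8):
    n,l,s,c=cv2.connectedComponentsWithStats(mask.astype(np.uint8))
    return [(s[i,4],c[i]) for i in range(1,n) if s[i,4]>=lo]
def go(xyz,yaw):
    "shift in tool axes from current pose to TCP xyz, with tool down and closing line at yaw (mod pi)"
    s=get_state(); T=R.from_quat(s['eef_rot']); 
    best=None
    for k in(0,np.pi):
        y=np.array([np.cos(yaw+k),np.sin(yaw+k),0]); z=np.array([0,0,-1.]); x=np.cross(y,z)
        G=R.from_matrix(np.c_[x,y,z]); r=(T.inv()*G).as_rotvec()
        if best is None or np.linalg.norm(r)<np.linalg.norm(best): best=r
    return T.inv().apply(np.array(xyz)-s['tool_pos']).round(4),best.round(3)
```

Run:
```python
from h import *
f=np.load("pics/top0.npz");p=f['p'];c=camera_params("top")
h=cv2.cvtColor(p,cv2.COLOR_RGB2HSV).astype(int)
H,S,V=h[...,0],h[...,1],h[...,2]
def show(n,m,z,r,lo=8):
    k=np.zeros_like(m);k[r]=1
    for a,x in blob(m&k,lo): print(n,a,x.round(1),ray(c,x,z)[0].round(4))
r=np.s_[225:285,100:400]; tr=np.s_[238:254,284:382]
show("yel",(H>20)&(H<33)&(S>180)&(V>150),.032,r)
show("peg",(H>15)&(H<33)&(S>100)&(V>130),.044,np.s_[235:275,125:225],4)
show("blue",(H>95)&(H<125)&(S>110),.056,tr);show("green",(H>40)&(H<90)&(S>60),.056,tr)
show("red",((H<8)|(H>172))&(S>130),.056,tr);show("white",(S<40)&(V>170),.056,np.s_[240:252,312:330])
print(f['d'][243:247,345],f['d'][260,170])
```

```text
yel 11 [232.  267.3] [0.4386 0.061  0.032 ]
peg 52 [139.2 249. ] [0.4898 0.3049 0.044 ]
peg 52 [162.2 254.2] [0.4749 0.2437 0.044 ]
peg 54 [185.3 259.5] [0.4601 0.1827 0.044 ]
peg 58 [208.6 264.9] [0.4451 0.1213 0.044 ]
blue 42 [296.2 248. ] [ 0.4847 -0.1091  0.056 ]
green 50 [370.1 242.7] [ 0.4955 -0.3029  0.056 ]
red 46 [345.6 244. ] [ 0.4931 -0.2386  0.056 ]
white 54 [321.4 245.6] [ 0.4898 -0.1752  0.056 ]
[1.2429198 1.2425828 1.237998  1.2409828] 1.2701514
```

Run:
```python
import cv2
p=cv2.imread("pics/top0.png")[215:295,100:400]; cv2.imwrite("pics/crop.png",cv2.resize(p,(800,213),interpolation=cv2.INTER_CUBIC))
```

```text
(no output)
```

View pics/crop.png

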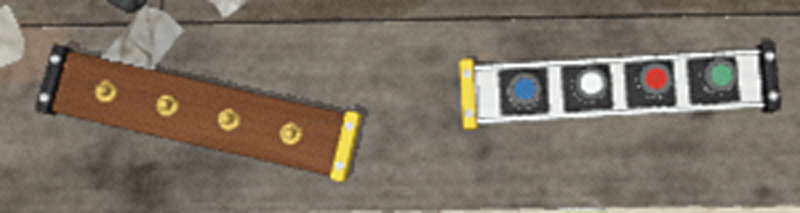

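Enlarged, the dabs from the yellow end are blue, white, red, green, and the board's yellow cap is its right end, nearest the rail. I'll go above the rail for a close look.

Run:
```python
from h import *
print(go([.46,-.206,.25],np.radians(183.2)))
```

```text
(array([ 0.3581, -0.2697, -0.0116]), array([-2.000e-03, -1.000e-03, -1.267e+00]))
```

Careful with the scale: shifts go in shares of 0.5 m and turns go in shares of 2 pi rad. That gives: 0.358 m / 0.5 = 0.716, 0.322 m / 0.5 = 0.644, -1.267 rad / 6.2832 = -0.2016.

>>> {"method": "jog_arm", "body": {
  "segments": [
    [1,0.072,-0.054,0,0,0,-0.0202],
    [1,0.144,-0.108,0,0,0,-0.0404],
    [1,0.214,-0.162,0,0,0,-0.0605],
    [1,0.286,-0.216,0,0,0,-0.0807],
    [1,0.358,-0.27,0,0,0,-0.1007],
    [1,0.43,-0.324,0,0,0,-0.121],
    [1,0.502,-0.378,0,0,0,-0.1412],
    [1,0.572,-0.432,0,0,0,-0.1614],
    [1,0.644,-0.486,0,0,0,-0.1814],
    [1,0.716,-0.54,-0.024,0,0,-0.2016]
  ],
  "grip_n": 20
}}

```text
refused: segments: the value is too long (schema: maxItems 1). Nothing was moved.
```

I used the wrong layout. The manual says a list holding one list of rows, three levels of brackets; once more.

>>> {"method": "jog_arm", "body": {
  "segments": [
    [[1,0.072,-0.054,0,0,0,-0.0202],[1,0.144,-0.108,0,0,0,-0.0404],[1,0.214,-0.162,0,0,0,-0.0605],[1,0.286,-0.216,0,0,0,-0.0807],[1,0.358,-0.27,0,0,0,-0.1007],[1,0.43,-0.324,0,0,0,-0.121],[1,0.502,-0.378,0,0,0,-0.1412],[1,0.572,-0.432,0,0,0,-0.1614],[1,0.644,-0.486,0,0,0,-0.1814],[1,0.716,-0.54,-0.024,0,0,-0.2016]]
  ],
  "grip_n": 20
}}

```text
clock: 1.1
tool_pos: [0.4596, -0.2045, 0.2496]
eef_rot: [0.685, 0.728, -0.001, -0.001]
contact_force: [0.4, 0.1, 0.4]
opening: 1.003
finger_force: 0.0
```

>>> {"method": "jog_arm", "body": {
  "segments": [
    [[1,0,0,0,0,0,0],[1,0,0,0,0,0,0],[1,0,0,0,0,0,0]]
  ]
}}

```text
clock: 1.4
tool_pos: [0.4588, -0.2076, 0.2502]
eef_rot: [0.688, 0.726, -0.001, -0.0]
contact_force: [0.0, -0.6, 0.6]
opening: 1.001
finger_force: 0.0
```

Run:
```python
from h import *
c=camera_params("wrist");p,d=snapshot("wrist");np.savez("pics/w1.npz",p=p,d=d,c=c);cv2.imwrite("pics/w1.png",p[:,:,::-1])
s=get_state();print(c,s['q'],s['tool_pos'],s['eef_rot'])
```

```text
{'fx': 306.25244133346513, 'fy': 306.25244133346513, 'cx': 281.09363992324154, 'cy': 208.5653868462905, 'rvec': array([-2.84560165, -0.07502138, -0.0086581 ]), 'tvec': array([-0.44697369, -0.26567491,  0.33465165])} [ 0.6750486   0.55490198 -0.5377078   1.89947407  0.38989653  0.79370585
 -0.02256613] [ 0.45873223 -0.20789932  0.25017551] [ 6.88290489e-01  7.25434404e-01 -9.69561606e-04 -4.34448656e-04]
```

View pics/w1.png

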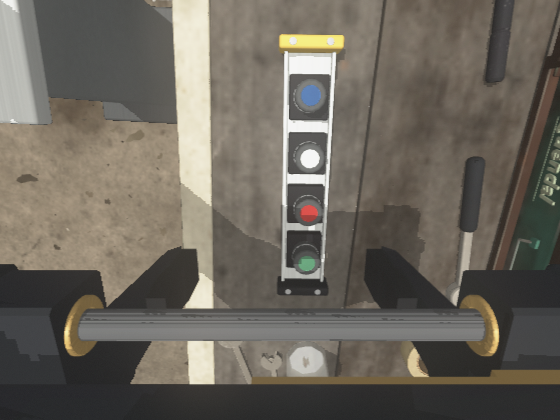

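The wrist view shows all four: blue (311,95), white (310,158), red (309,213), green (307,263), with the yellow cap at the top (311,43). I'll measure the dabs from here.

Add to h.py:
```python
def dabs(p,c,x0=285,x1=335):
    h=cv2.cvtColor(p,cv2.COLOR_RGB2HSV).astype(int);H,S,V=h[...,0],h[...,1],h[...,2]
    k=np.zeros(H.shape,bool);k[50:300,x0:x1]=1
    for n,m in dict(blue=(H>95)&(H<125)&(S>110)&(V>90),white=(S<40)&(V>190),red=((H<8)|(H>172))&(S>130),green=(H>55)&(H<90)&(S>60)).items():
        for a,x in blob(m&k,60): print(n,a,x.round(1),ray(c,x,.056)[0].round(4))
```

Run:
```python
from h import *
f=np.load("pics/w1.npz",allow_pickle=True);dabs(f['p'],f['c'].item())
print(go([.4955,-.3029,.1],np.radians(183.2)))
```

```text
blue 285 [310.4  94.9] [ 0.4842 -0.1111  0.056 ]
white 2616 [309.2 110.3] [ 0.4841 -0.1264  0.056 ]
white 281 [309.5 158.3] [ 0.4885 -0.1768  0.056 ]
red 222 [308.5 212.9] [ 0.4923 -0.2402  0.056 ]
green 196 [306.4 263. ] [ 0.4948 -0.3048  0.056 ]
(array([-0.0967,  0.032 ,  0.1502]), array([-0.002,  0.001, -0.003]))
```

Scaled: 0.15 m / 0.5 = 0.3, -0.098 m / 0.5 = -0.196, -0.003 rad / 6.2832 = -0.0005.

>>> {"method": "jog_arm", "body": {
  "segments": [
    [[1,-0.07,0.022,0.06,0,0,0],[1,-0.14,0.044,0.12,0,0,0],[1,-0.196,0.064,0.18,-0.0003,0.0002,-0.0005],[1,-0.196,0.064,0.24,-0.0003,0.0002,-0.0005],[1,-0.196,0.064,0.3,-0.0003,0.0002,-0.0005],[1,-0.196,0.064,0.3,-0.0003,0.0002,-0.0005]]
  ]
}}

```text
clock: 2.05
tool_pos: [0.4934, -0.303, 0.0969]
eef_rot: [0.687, 0.727, -0.001, -0.004]
contact_force: [-0.4, 1.1, 0.7]
opening: 1.001
finger_force: 0.0
```

Run:
```python
from h import *
c=camera_params("wrist");p,d=snapshot("wrist");cv2.imwrite("pics/w2.png",p[:,:,::-1])
print(go([.495,-.304,.03],np.radians(183.2)))
```

```text
(array([-0.0012, -0.    ,  0.0691]), array([-0.003, -0.002,  0.001]))
```

View pics/w2.png

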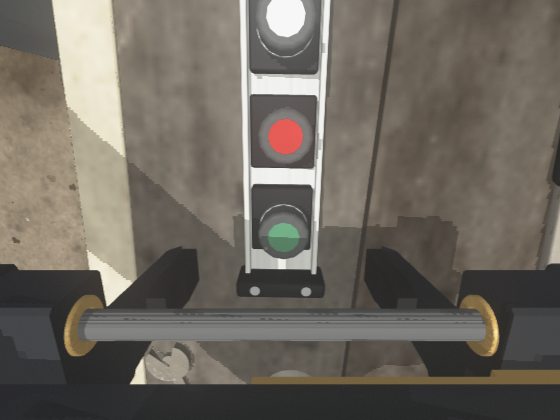

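Green's dab sits at (284,238), midway between the fingers (centre x≈281). I'll go down and grip.

Scaled: 0.069 m / 0.5 = 0.138, 0.06 m / 0.5 = 0.12.

>>> {"method": "jog_arm", "body": {
  "segments": [
    [[1,-0.002,0,0.07,0,0,0],[1,-0.002,0,0.12,0,0,0],[1,-0.002,0,0.138,0,0,0],[1,-0.002,0,0.138,0,0,0],[0.2,-0.002,0,0.138,0,0,0],[0.2,-0.002,0,0.138,0,0,0],[0.2,-0.002,0,0.138,0,0,0],[0.2,-0.002,0,0.138,0,0,0]]
  ],
  "grip_n": 20
}}

```text
clock: 2.9
tool_pos: [0.4981, -0.3035, 0.0325]
eef_rot: [0.686, 0.728, 0.001, 0.001]
contact_force: [0.9, 0.0, 0.2]
opening: 0.66
finger_force: 0.0
```

>>> {"method": "jog_arm", "body": {
  "segments": [
    [[0.2,0,0,0,0,0,0],[0.2,0,0,0,0,0,0],[0.2,0,0,0,0,0,0],[0.2,0,0,0,0,0,0],[0.2,0,0,0,0,0,0],[0.2,0,0,0,0,0,0],[0.2,0,0,0,0,0,0],[0.2,0,0,0,0,0,0]]
  ],
  "grip_n": 20
}}

```text
clock: 3.7
tool_pos: [0.4975, -0.3032, 0.0317]
eef_rot: [0.686, 0.728, 0.001, 0.0]
contact_force: [-0.5, 0.3, 1.0]
opening: 0.383
finger_force: 20.0
```

Scaled: -0.17 m / 0.5 = -0.34, -0.14 m / 0.5 = -0.28.

>>> {"method": "jog_arm", "body": {
  "segments": [
    [[0.2,0,0,-0.04,0,0,0],[0.2,0,0,-0.12,0,0,0],[0.2,0,0,-0.2,0,0,0],[0.2,0,0,-0.28,0,0,0],[0.2,0,0,-0.34,0,0,0],[0.2,0,0,-0.34,0,0,0]]
  ]
}}

```text
clock: 4.3
tool_pos: [0.5004, -0.3042, 0.206]
eef_rot: [0.686, 0.728, 0.003, 0.005]
contact_force: [0.8, -0.3, -0.7]
opening: 0.389
finger_force: 20.0
```

Run:
```python
from h import *
print(go([.445,.11,.2],np.radians(166.3)))
```

```text
(array([ 0.4167, -0.031 ,  0.0044]), array([0.011, 0.001, 0.298]))
```

Scaled: 0.417 m / 0.5 = 0.834, 0.378 m / 0.5 = 0.756, 0.298 rad / 6.2832 = 0.0474.

>>> {"method": "jog_arm", "body": {
  "segments": [
    [[0.2,0.084,-0.006,0,0,0,0.0048],[0.2,0.168,-0.012,0,0,0,0.0095],[0.2,0.252,-0.018,0,0,0,0.0143],[0.2,0.336,-0.024,0,0,0,0.0191],[0.2,0.42,-0.03,0,0,0,0.0239],[0.2,0.504,-0.036,0,0,0,0.0286],[0.2,0.588,-0.042,0,0,0,0.0334],[0.2,0.672,-0.05,0,0,0,0.0382],[0.2,0.756,-0.056,0,0,0,0.043],[0.2,0.834,-0.062,0,0.0018,0.0002,0.0474]]
  ]
}}

```text
clock: 5.3
tool_pos: [0.4407, 0.113, 0.2013]
eef_rot: [0.786, 0.618, -0.003, -0.004]
contact_force: [1.1, 0.9, -0.5]
opening: 0.387
finger_force: 20.0
```

>>> {"method": "jog_arm", "body": {
  "segments": [
    [[0.2,0,0,0,0,0,0],[0.2,0,0,0,0,0,0],[0.2,0,0,0,0,0,0]]
  ]
}}

```text
clock: 5.6
tool_pos: [0.4416, 0.1096, 0.2015]
eef_rot: [0.787, 0.617, -0.003, -0.004]
contact_force: [-0.6, -0.6, -1.0]
opening: 0.385
finger_force: 20.0
```

Run:
```python
from h import *
c=camera_params("wrist");p,d=snapshot("wrist");np.savez("pics/w3.npz",p=p,d=d,c=c);cv2.imwrite("pics/w3.png",p[:,:,::-1])
```

```text
(no output)
```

View pics/w3.png

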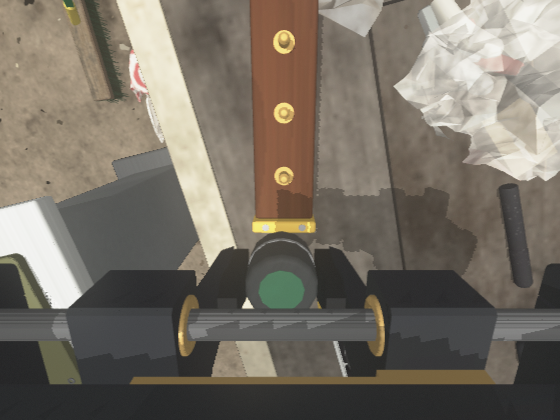

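Pegs appear at (284,177), (284,113) and (284,42), with the yellow cap at (284,226) and the held green tappet at (281,290). I'll measure the pegs and where the tappet sits in the grip.

Run:
```python
from h import *
f=np.load("pics/w3.npz",allow_pickle=True);p,c=f['p'],f['c'].item()
h=cv2.cvtColor(p,cv2.COLOR_RGB2HSV).astype(int);H,S,V=h[...,0],h[...,1],h[...,2]
m=(H>17)&(H<33)&(S>100)&(V>110);m[:, :260]=0;m[:,310:]=0;m[215:]=0
for a,x in blob(m,60):
    i=np.argwhere(m[int(x[1])-25:int(x[1])+25]);b=[i[:,0].min()+int(x[1])-25,i[:,0].max()+int(x[1])-25]
    print(a,x.round(1),b,[ray(c,x,z)[0,:2].round(4) for z in(.026,.035)])
m=(H>55)&(H<90)&(S>60);m[:250]=0;m[315:]=0;m[:,:240]=0;m[:,320:]=0
for a,x in blob(m,200): print("dab",a,x,ray(c,x,.2015-.0317+.056)[0].round(4))
yc=(H>20)&(H<33)&(S>150)&(V>150);yc[:215]=0;yc[240:]=0;yc[:,:245]=0;yc[:,325:]=0
for a,x in blob(yc,200): print("cap",a,x,ray(c,x,.032)[0].round(4))
s=get_state();print(s['tool_pos'])
```

```text
401 [283.6  41.5] [np.int64(30), np.int64(53)] [array([0.4761, 0.2467]), array([0.4757, 0.2448])]
329 [283.4 112.5] [np.int64(103), np.int64(122)] [array([0.4608, 0.1847]), array([0.4609, 0.1846])]
270 [283.5 175.4] [np.int64(167), np.int64(184)] [array([0.4458, 0.1227]), array([0.4462, 0.1243])]
dab 1371 [281.13639679 289.81473377] [0.4418 0.1085 0.2258]
[0.44171305 0.10935436 0.20155127]
```

Run:
```python
from h import *
print(go([.491,.3075,.1],np.radians(166.3)))
```

```text
(array([0.2042, 0.0015, 0.1014]), array([-0.01 ,  0.001, -0.002]))
```

Scaled: 0.204 m / 0.5 = 0.408, 0.185 m / 0.5 = 0.37, -0.01 rad / 6.2832 = -0.0016.

>>> {"method": "jog_arm", "body": {
  "segments": [
    [[0.2,0.07,0,0,0,0,0],[0.2,0.15,0,0,0,0,0],[0.2,0.23,0,0,0,0,0],[0.2,0.31,0.002,0.04,0,0,0],[0.2,0.37,0.002,0.1,-0.0008,0,0],[0.2,0.408,0.003,0.16,-0.0016,0.0002,-0.0003],[0.2,0.408,0.003,0.202,-0.0016,0.0002,-0.0003],[0.2,0.408,0.003,0.202,-0.0016,0.0002,-0.0003],[0.2,0.408,0.003,0.202,-0.0016,0.0002,-0.0003]]
  ]
}}

```text
clock: 6.55
tool_pos: [0.4913, 0.3074, 0.1012]
eef_rot: [0.786, 0.618, 0.0, 0.0]
contact_force: [0.5, 0.4, -0.3]
opening: 0.386
finger_force: 20.0
```

Run:
```python
from h import *
c=camera_params("wrist");p,d=snapshot("wrist");cv2.imwrite("pics/w4.png",p[:,:,::-1])
h=cv2.cvtColor(p,cv2.COLOR_RGB2HSV).astype(int);H,S,V=h[...,0],h[...,1],h[...,2]
m=(H>55)&(H<90)&(S>60);m[:250]=0;m[315:]=0;m[:,:240]=0;m[:,320:]=0
s=get_state()
for a,x in blob(m,200): print("dab",ray(c,x,s['tool_pos'][2]-.0317+.056)[0].round(4))
print(go([.491,.3075,.033],np.radians(166.3)))
```

```text
dab [0.4913 0.3068 0.1263]
(array([-0.0007, -0.0007,  0.069 ]), array([ 0.002, -0.002, -0.   ]))
```

View pics/w4.png

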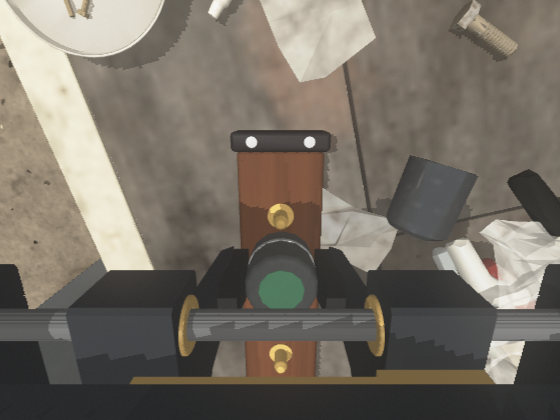

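The held tappet is at (281,290). One peg shows ahead of it at (281,216) and one behind at (281,358), so I'll check where those two really are.

Run:
```python
from h import *
c=camera_params("wrist")
for u in((281,216),(280,357),(280,141)): print([ray(c,u,z)[0,:2].round(4) for z in(.026,.035,.044)])
```

```text
[array([0.4923, 0.3091]), array([0.493 , 0.3119]), array([0.4936, 0.3148])]
[array([0.4601, 0.1812]), array([0.462 , 0.1892]), array([0.464 , 0.1973])]
[array([0.5049, 0.3638]), array([0.5051, 0.3645]), array([0.5053, 0.3651])]
```

That peg is the fourth one, about 2 mm ahead of the tappet and well within the 8 mm clearance. I'll shift 1.5 mm along the row and lower.

Scaled: 0.0685 m / 0.5 = 0.137, 0.0015 m / 0.5 = 0.003.

>>> {"method": "jog_arm", "body": {
  "segments": [
    [[0.2,0.003,-0.001,0.04,0,0,0],[0.2,0.003,-0.001,0.07,0,0,0],[0.2,0.003,-0.001,0.1,0,0,0],[0.2,0.003,-0.001,0.12,0,0,0],[0.2,0.003,-0.001,0.134,0,0,0],[0.2,0.003,-0.001,0.137,0,0,0],[0.2,0.003,-0.001,0.137,0,0,0],[0.2,0.003,-0.001,0.137,0,0,0]]
  ]
}}

```text
clock: 7.4
tool_pos: [0.4909, 0.3111, 0.0331]
eef_rot: [0.786, 0.619, 0.001, -0.0]
contact_force: [-0.6, 1.5, -1.0]
opening: 0.384
finger_force: 20.0
```

Scaled: -0.03 m / 0.5 = -0.06, -0.01 m / 0.5 = -0.02.

>>> {"method": "jog_arm", "body": {
  "segments": [
    [[0.2,0,0,0.002,0,0,0],[0.2,0,0,0.002,0,0,0],[0.75,0,0,0.002,0,0,0],[0.75,0,0,0.002,0,0,0],[0.75,0,0,0.002,0,0,0],[0.75,0,0,0.002,0,0,0],[0.75,0,0,0.002,0,0,0],[0.75,0,0,0.002,0,0,0],[0.75,0,0,-0.02,0,0,0],[0.75,0,0,-0.06,0,0,0]]
  ]
}}

```text
clock: 8.4
tool_pos: [0.4898, 0.3103, 0.0625]
eef_rot: [0.786, 0.619, -0.0, -0.0]
contact_force: [0.2, 0.6, 0.9]
opening: 0.748
finger_force: 0.0
```

>>> {"method": "jog_arm", "body": {
  "segments": [
    [[0.75,0,0,-0.08,0,0,0],[0.75,0,0,-0.16,0,0,0],[0.75,0,0,-0.24,0,0,0],[0.75,0,0,-0.28,0,0,0]]
  ]
}}

```text
clock: 8.8
tool_pos: [0.4916, 0.3116, 0.2071]
eef_rot: [0.786, 0.619, 0.004, -0.0]
contact_force: [-0.7, 0.5, -0.3]
opening: 0.752
finger_force: 0.0
```

Run:
```python
from h import *
c=camera_params("wrist");p,d=snapshot("wrist");cv2.imwrite("pics/w5.png",p[:,:,::-1])
h=cv2.cvtColor(p,cv2.COLOR_RGB2HSV).astype(int);H,S,V=h[...,0],h[...,1],h[...,2]
m=(H>55)&(H<90)&(S>60);m[315:]=0;m[:,:240]=0;m[:,320:]=0
for a,x in blob(m,100): print("dab",x,ray(c,x,.056)[0].round(4))
print(go([.4923,-.2397,.2],np.radians(183.2)))
```

```text
dab [279.8474026  196.40909091] [0.4907 0.3097 0.056 ]
(array([-0.5367,  0.1295,  0.0051]), array([ 0.008, -0.008, -0.293]))
```

View pics/w5.png

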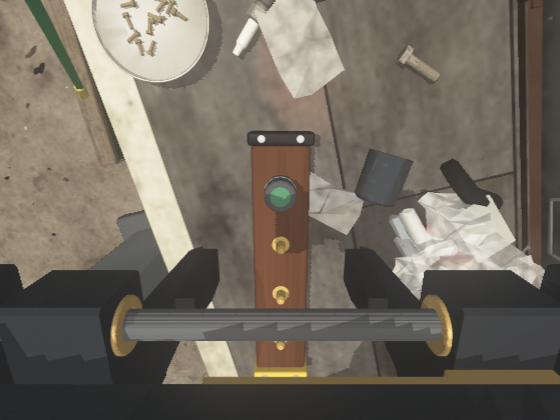

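Green is seated on the far peg at (280,196), and pegs at (280,245), (280,295) and (280,345) are still free. Next is red, for the third peg.

Scaled: -0.44 m / 0.5 = -0.88, -0.04 m / 0.5 = -0.08, -0.05 rad / 6.2832 = -0.008.

>>> {"method": "jog_arm", "body": {
  "segments": [
    [[0.8,-0.08,0.02,0,0,0,-0.0032],[0.8,-0.17,0.04,0,0,0,-0.008],[0.8,-0.26,0.062,0,0,0,-0.0127],[0.8,-0.35,0.084,0,0,0,-0.0175],[0.8,-0.44,0.106,0,0,0,-0.0223],[0.8,-0.53,0.128,0,0,0,-0.0271],[0.8,-0.62,0.15,0,0,0,-0.0318],[0.8,-0.71,0.172,0,0,0,-0.0366],[0.8,-0.8,0.194,0,0,0,-0.0414],[0.8,-0.88,0.212,0,0.0013,-0.0013,-0.0466]]
  ]
}}

```text
clock: 9.85
tool_pos: [0.4892, -0.145, 0.2021]
eef_rot: [0.687, 0.726, -0.005, -0.001]
contact_force: [0.9, -0.3, 0.6]
opening: 0.8
finger_force: 0.0
```

Run:
```python
from h import *
print(go([.4927,-.2395,.1],np.radians(183.2)))
```

```text
(array([-0.0939, -0.0008,  0.1027]), array([-0.009,  0.006, -0.   ]))
```

Scaled: 0.102 m / 0.5 = 0.204, -0.094 m / 0.5 = -0.188, -0.008 rad / 6.2832 = -0.0013.

>>> {"method": "jog_arm", "body": {
  "segments": [
    [[0.8,-0.07,0,0.04,0,0,0],[0.8,-0.14,0,0.1,0,0,0],[0.8,-0.188,-0.002,0.16,-0.0013,0.001,0],[0.8,-0.188,-0.002,0.204,-0.0013,0.001,0],[0.8,-0.188,-0.002,0.204,-0.0013,0.001,0],[0.8,-0.188,-0.002,0.204,-0.0013,0.001,0]]
  ]
}}

```text
clock: 10.45
tool_pos: [0.4939, -0.2356, 0.1008]
eef_rot: [0.687, 0.727, 0.001, -0.001]
contact_force: [1.4, 0.9, 0.9]
opening: 0.8
finger_force: 0.0
```

Run:
```python
from h import *
c=camera_params("wrist");p,d=snapshot("wrist");dabs(p,c,230,330)
print(go([.4927,-.2395,.031],np.radians(183.2)))
```

```text
white 1007 [240.3 138.3] [ 0.4656 -0.1758  0.056 ]
white 3303 [288.4 130.6] [ 0.4947 -0.1696  0.056 ]
white 922 [277.5 142. ] [ 0.4884 -0.1767  0.056 ]
red 659 [278.  238.6] [ 0.4921 -0.2403  0.056 ]
(array([-0.004 , -0.0022,  0.0706]), array([ 0.002, -0.001,  0.002]))
```

Scaled: 0.07 m / 0.5 = 0.14, 0.06 m / 0.5 = 0.12.

>>> {"method": "jog_arm", "body": {
  "segments": [
    [[0.8,-0.008,-0.004,0.07,0,0,0],[0.8,-0.008,-0.004,0.12,0,0,0],[0.8,-0.008,-0.004,0.14,0,0,0],[0.4,-0.008,-0.004,0.14,0,0,0],[0.2,-0.008,-0.004,0.14,0,0,0],[0.2,-0.008,-0.004,0.14,0,0,0],[0.2,-0.008,-0.004,0.14,0,0,0],[0.2,-0.008,-0.004,0.14,0,0,0],[0.2,-0.008,-0.004,0.14,0,0,0],[0.2,-0.008,-0.004,0.14,0,0,0]]
  ],
  "grip_n": 20
}}

```text
clock: 11.5
tool_pos: [0.4923, -0.2407, 0.0312]
eef_rot: [0.687, 0.727, 0.001, 0.0]
contact_force: [-0.2, 0.5, 6.4]
opening: 0.37
finger_force: 20.0
```

>>> {"method": "jog_arm", "body": {
  "segments": [
    [[0.2,0,0,0,0,0,0],[0.2,0,0,0,0,0,0],[0.2,0,0,0,0,0,0]]
  ]
}}

```text
clock: 11.8
tool_pos: [0.4923, -0.2407, 0.0312]
eef_rot: [0.687, 0.727, 0.0, 0.0]
contact_force: [-0.3, 0.0, 5.3]
opening: 0.371
finger_force: 20.0
```

The grip reads a little narrower than green's (0.370 against 0.384), with 5 N upward. I'll look before lifting.

Run:
```python
from h import *
c=camera_params("wrist");p,d=snapshot("wrist");cv2.imwrite("pics/w6.png",p[120:330,150:420,::-1].repeat(2,0).repeat(2,1))
```

```text
(no output)
```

View pics/w6.png

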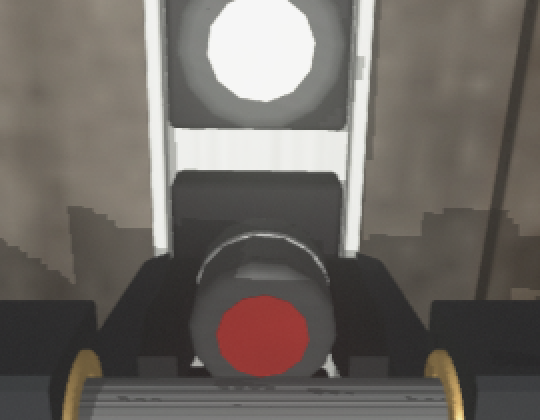

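Red is held like green was, with its dab at about (281,288) in the full frame and looking upright. I'll lift and carry it.

Scaled: -0.1 m / 0.5 = -0.2, -0.08 m / 0.5 = -0.16.

>>> {"method": "jog_arm", "body": {
  "segments": [
    [[0.2,0,0,-0.04,0,0,0],[0.2,0,0,-0.1,0,0,0],[0.2,0,0,-0.16,0,0,0],[0.2,0,0,-0.2,0,0,0],[0.2,0,0,-0.2,0,0,0]]
  ]
}}

```text
clock: 12.35
tool_pos: [0.4934, -0.2411, 0.1328]
eef_rot: [0.687, 0.726, 0.001, 0.002]
contact_force: [0.1, -1.6, -1.4]
opening: 0.372
finger_force: 20.0
```

Run:
```python
from h import *
print(go([.4756,.246,.13],np.radians(166.3)))
```

```text
(array([0.4874, 0.0092, 0.0024]), array([0.005, 0.   , 0.295]))
```

Scaled: 0.44 m / 0.5 = 0.88, 0.4 m / 0.5 = 0.8, 0.295 rad / 6.2832 = 0.047.

>>> {"method": "jog_arm", "body": {
  "segments": [
    [[0.2,0.08,0.002,0,0,0,0.004],[0.2,0.17,0.004,0,0,0,0.008],[0.2,0.26,0.006,0,0,0,0.0127],[0.2,0.35,0.008,0,0,0,0.0175],[0.2,0.44,0.01,0,0,0,0.0223],[0.2,0.53,0.012,0,0,0,0.0271],[0.2,0.62,0.014,0,0,0,0.0318],[0.2,0.71,0.014,0,0,0,0.0366],[0.2,0.8,0.016,0,0,0,0.0414],[0.2,0.88,0.016,0,0.0006,0,0.047]]
  ]
}}

```text
clock: 13.35
tool_pos: [0.4742, 0.2014, 0.1297]
eef_rot: [0.786, 0.618, -0.002, -0.002]
contact_force: [0.6, 0.8, -0.6]
opening: 0.372
finger_force: 20.0
```

Run:
```python
from h import *
print(go([.476,.246,.1],np.radians(166.3)))
```

```text
(array([ 0.0437, -0.0086,  0.0297]), array([-0.005,  0.001,  0.   ]))
```

Scaled: 0.044 m / 0.5 = 0.088, 0.03 m / 0.5 = 0.06, -0.005 rad / 6.2832 = -0.0008.

>>> {"method": "jog_arm", "body": {
  "segments": [
    [[0.2,0.05,-0.01,0.02,0,0,0],[0.2,0.088,-0.017,0.04,-0.0008,0,0],[0.2,0.088,-0.017,0.06,-0.0008,0,0],[0.2,0.088,-0.017,0.06,-0.0008,0,0],[0.2,0.088,-0.017,0.06,-0.0008,0,0]]
  ]
}}

```text
clock: 13.85
tool_pos: [0.477, 0.2414, 0.1002]
eef_rot: [0.787, 0.617, -0.001, 0.001]
contact_force: [-0.2, 0.8, -1.6]
opening: 0.37
finger_force: 20.0
```

Run:
```python
from h import *
c=camera_params("wrist");p,d=snapshot("wrist")
h=cv2.cvtColor(p,cv2.COLOR_RGB2HSV).astype(int);H,S,V=h[...,0],h[...,1],h[...,2]
m=((H<8)|(H>172))&(S>130);m[:250]=0;m[315:]=0;m[:,:240]=0;m[:,320:]=0
s=get_state()
for a,x in blob(m,200): print("dab",x,ray(c,x,s['tool_pos'][2]-.0312+.056)[0].round(4))
m=(H>17)&(H<33)&(S>100)&(V>110);m[:, :260]=0;m[:,310:]=0;m[270:]=0
for a,x in blob(m,40): print("peg",x,ray(c,x,.026)[0].round(4))
print(go([.476,.246,.0322],np.radians(166.3)))
```

```text
dab [281.03144654 287.61844864] [0.4774 0.2421 0.1254]
peg [277.81628788 211.39204545] [0.4761 0.247  0.026 ]
(array([ 0.004 , -0.0024,  0.0684]), array([ 0.001,  0.002, -0.002]))
```

Scaled: 0.0685 m / 0.5 = 0.137, 0.004 m / 0.5 = 0.008.

>>> {"method": "jog_arm", "body": {
  "segments": [
    [[0.2,0.008,-0.004,0.03,0,0,0],[0.2,0.008,-0.004,0.06,0,0,0],[0.2,0.008,-0.004,0.09,0,0,0],[0.2,0.008,-0.004,0.116,0,0,0],[0.2,0.008,-0.004,0.132,0,0,0],[0.2,0.008,-0.004,0.137,0,0,0],[0.2,0.008,-0.004,0.137,0,0,0],[0.2,0.008,-0.004,0.137,0,0,0]]
  ]
}}

```text
clock: 14.7
tool_pos: [0.4767, 0.2484, 0.0328]
eef_rot: [0.786, 0.618, 0.001, 0.0]
contact_force: [0.2, -0.5, -0.4]
opening: 0.367
finger_force: 20.0
```

Scaled: -0.03 m / 0.5 = -0.06, -0.01 m / 0.5 = -0.02.

>>> {"method": "jog_arm", "body": {
  "segments": [
    [[0.2,-0.002,0,0.003,0,0,0],[0.2,-0.002,0,0.003,0,0,0],[0.75,-0.002,0,0.003,0,0,0],[0.75,-0.002,0,0.003,0,0,0],[0.75,-0.002,0,0.003,0,0,0],[0.75,-0.002,0,0.003,0,0,0],[0.75,-0.002,0,0.003,0,0,0],[0.75,-0.002,0,0.003,0,0,0],[0.75,0,0,-0.02,0,0,0],[0.75,0,0,-0.06,0,0,0]]
  ]
}}

```text
clock: 15.7
tool_pos: [0.4756, 0.2481, 0.0624]
eef_rot: [0.786, 0.618, -0.001, 0.0]
contact_force: [-0.1, 1.1, 0.2]
opening: 0.749
finger_force: 0.0
```

>>> {"method": "jog_arm", "body": {
  "segments": [
    [[0.75,0,0,-0.08,0,0,0],[0.75,0,0,-0.16,0,0,0],[0.75,0,0,-0.24,0,0,0],[0.75,0,0,-0.28,0,0,0]]
  ]
}}

```text
clock: 16.1
tool_pos: [0.4773, 0.2491, 0.2066]
eef_rot: [0.786, 0.618, 0.003, 0.001]
contact_force: [0.3, -0.4, 0.4]
opening: 0.751
finger_force: 0.0
```

Run:
```python
from h import *
c=camera_params("wrist");p,d=snapshot("wrist");cv2.imwrite("pics/w7.png",p[:,:,::-1])
h=cv2.cvtColor(p,cv2.COLOR_RGB2HSV).astype(int);H,S,V=h[...,0],h[...,1],h[...,2]
m=((H<8)|(H>172))&(S>130);m[315:]=0;m[:,:240]=0;m[:,320:]=0
for a,x in blob(m,100): print("dab",x,ray(c,x,.056)[0].round(4))
print(go([.4890,-.1762,.2],np.radians(183.2)))
```

```text
dab [279.92332268 195.67412141] [0.4767 0.2477 0.056 ]
(array([-0.4113,  0.1113,  0.0065]), array([ 0.008, -0.006, -0.295]))
```

Red reads (0.4767, 0.2477) at the seated height, which matches its peg. Next is white.

Scaled: -0.411 m / 0.5 = -0.822, -0.38 m / 0.5 = -0.76, -0.295 rad / 6.2832 = -0.047.

>>> {"method": "jog_arm", "body": {
  "segments": [
    [[0.8,-0.08,0.022,0,0,0,-0.0032],[0.8,-0.17,0.044,0,0,0,-0.008],[0.8,-0.26,0.07,0,0,0,-0.0127],[0.8,-0.35,0.094,0,0,0,-0.0175],[0.8,-0.44,0.118,0,0,0,-0.0223],[0.8,-0.53,0.144,0,0,0,-0.0286],[0.8,-0.61,0.164,0,0,0,-0.035],[0.8,-0.69,0.186,0,0,0,-0.0414],[0.8,-0.76,0.206,0,0.0013,-0.001,-0.047],[0.8,-0.822,0.222,0.012,0.0013,-0.001,-0.047]]
  ]
}}

```text
clock: 17.15
tool_pos: [0.4869, -0.1797, 0.1972]
eef_rot: [0.687, 0.726, -0.004, -0.0]
contact_force: [0.4, 0.4, -0.0]
opening: 0.802
finger_force: 0.0
```

Run:
```python
from h import *
print(go([.489,-.1762,.1],np.radians(183.2)))
```

```text
(array([0.0039, 0.0029, 0.0971]), array([-0.006,  0.006, -0.001]))
```

Scaled: 0.097 m / 0.5 = 0.194, 0.085 m / 0.5 = 0.17, -0.006 rad / 6.2832 = -0.001.

>>> {"method": "jog_arm", "body": {
  "segments": [
    [[0.8,0.004,0.004,0.06,0,0,0],[0.8,0.008,0.006,0.12,0,0,0],[0.8,0.008,0.006,0.17,-0.001,0.001,0],[0.8,0.008,0.006,0.194,-0.001,0.001,0],[0.8,0.008,0.006,0.194,-0.001,0.001,0],[0.8,0.008,0.006,0.194,-0.001,0.001,0]]
  ]
}}

```text
clock: 17.75
tool_pos: [0.4893, -0.1736, 0.1001]
eef_rot: [0.687, 0.727, -0.0, -0.001]
contact_force: [0.4, -0.1, 0.8]
opening: 0.801
finger_force: 0.0
```

Run:
```python
from h import *
c=camera_params("wrist");p,d=snapshot("wrist")
h=cv2.cvtColor(p,cv2.COLOR_RGB2HSV).astype(int);m=(h[...,1]<40)&(h[...,2]>190);k=np.zeros_like(m);k[150:300,262:300]=1
for a,x in blob(m&k,200):print(a,x,ray(c,x,.056)[0].round(4))
print(go([.489,-.1762,.0318],np.radians(183.2)))
```

```text
590 [280.5 176.5] [ 0.4869 -0.1358  0.056 ]
663 [279.5188537  237.01206637] [ 0.4885 -0.1768  0.056 ]
(array([-0.0025, -0.0008,  0.0686]), array([-0.   , -0.001,  0.   ]))
```

Scaled: 0.068 m / 0.5 = 0.136, 0.06 m / 0.5 = 0.12.

>>> {"method": "jog_arm", "body": {
  "segments": [
    [[0.8,-0.006,-0.002,0.07,0,0,0],[0.8,-0.006,-0.002,0.12,0,0,0],[0.8,-0.006,-0.002,0.136,0,0,0],[0.4,-0.006,-0.002,0.136,0,0,0],[0.2,-0.006,-0.002,0.136,0,0,0],[0.2,-0.006,-0.002,0.136,0,0,0],[0.2,-0.006,-0.002,0.136,0,0,0],[0.2,-0.006,-0.002,0.136,0,0,0],[0.2,-0.006,-0.002,0.136,0,0,0],[0.2,-0.006,-0.002,0.136,0,0,0]]
  ],
  "grip_n": 20
}}

```text
clock: 18.8
tool_pos: [0.4884, -0.1768, 0.0321]
eef_rot: [0.687, 0.727, 0.0, -0.0]
contact_force: [-0.8, -0.6, 6.2]
opening: 0.385
finger_force: 20.0
```

>>> {"method": "jog_arm", "body": {
  "segments": [
    [[0.2,0,0,0,0,0,0],[0.2,0,0,0,0,0,0],[0.2,0,0,0,0,0,0]]
  ]
}}

```text
clock: 19.1
tool_pos: [0.4884, -0.1768, 0.0321]
eef_rot: [0.687, 0.727, 0.0, -0.0]
contact_force: [-0.4, 0.1, 5.9]
opening: 0.386
finger_force: 20.0
```

Scaled: -0.1 m / 0.5 = -0.2, -0.08 m / 0.5 = -0.16.

>>> {"method": "jog_arm", "body": {
  "segments": [
    [[0.2,0,0,-0.04,0,0,0],[0.2,0,0,-0.1,0,0,0],[0.2,0,0,-0.16,0,0,0],[0.2,0,0,-0.2,0,0,0],[0.2,0,0,-0.2,0,0,0]]
  ]
}}

```text
clock: 19.6
tool_pos: [0.4895, -0.1771, 0.1336]
eef_rot: [0.687, 0.726, 0.001, 0.001]
contact_force: [-0.0, -0.2, -1.1]
opening: 0.389
finger_force: 20.0
```

Run:
```python
from h import *
print(go([.461,.185,.13],np.radians(166.3)))
```

```text
(array([ 0.3632, -0.0084,  0.0035]), array([ 0.003, -0.   ,  0.295]))
```

Scaled: 0.36 m / 0.5 = 0.72, 0.345 m / 0.5 = 0.69, 0.295 rad / 6.2832 = 0.047.

>>> {"method": "jog_arm", "body": {
  "segments": [
    [[0.2,0.07,-0.002,0,0,0,0.004],[0.2,0.15,-0.004,0,0,0,0.008],[0.2,0.23,-0.006,0,0,0,0.0127],[0.2,0.31,-0.008,0,0,0,0.0175],[0.2,0.39,-0.01,0,0,0,0.0239],[0.2,0.47,-0.012,0,0,0,0.0302],[0.2,0.55,-0.014,0,0,0,0.0366],[0.2,0.63,-0.016,0,0,0,0.0422],[0.2,0.69,-0.016,0,0.0005,0,0.047],[0.2,0.72,-0.016,0,0.0005,0,0.047]]
  ]
}}

```text
clock: 20.6
tool_pos: [0.459, 0.1856, 0.1309]
eef_rot: [0.785, 0.619, -0.001, -0.003]
contact_force: [0.0, 0.0, -1.4]
opening: 0.388
finger_force: 20.0
```

>>> {"method": "jog_arm", "body": {
  "segments": [
    [[0.2,0,0,0.03,0,0,0],[0.2,0,0,0.06,0,0,0],[0.2,0,0,0.06,0,0,0],[0.2,0,0,0.06,0,0,0]]
  ]
}}

```text
clock: 21.0
tool_pos: [0.4595, 0.1811, 0.1014]
eef_rot: [0.787, 0.617, -0.002, -0.002]
contact_force: [0.4, -0.2, -0.1]
opening: 0.388
finger_force: 20.0
```

Run:
```python
from h import *
c=camera_params("wrist");p,d=snapshot("wrist")
h=cv2.cvtColor(p,cv2.COLOR_RGB2HSV).astype(int);H,S,V=h[...,0],h[...,1],h[...,2]
m=(S<40)&(V>190);m[:260]=0;m[310:]=0;m[:,:255]=0;m[:,305:]=0
s=get_state()
for a,x in blob(m,200): print("dab",x,ray(c,x,s['tool_pos'][2]-.0321+.056)[0].round(4))
m=(H>17)&(H<33)&(S>100)&(V>110);m[:, :250]=0;m[:,310:]=0;m[270:]=0
for a,x in blob(m,40): print("peg",a,x,ray(c,x,.026)[0].round(4))
print(go([.461,.1855,.033],np.radians(166.3)))
```

```text
dab [281.05959302 287.85973837] [0.4598 0.181  0.1258]
peg 519 [281.98843931 212.57032755] [0.4609 0.1848 0.026 ]
(array([0.0042, 0.0004, 0.0689]), array([-0.005,  0.001, -0.001]))
```

Scaled: 0.069 m / 0.5 = 0.138, 0.066 m / 0.5 = 0.132, -0.005 rad / 6.2832 = -0.0008.

>>> {"method": "jog_arm", "body": {
  "segments": [
    [[0.2,0.006,0.001,0.03,0,0,0],[0.2,0.006,0.001,0.06,0,0,0],[0.2,0.006,0.001,0.09,-0.0008,0,0],[0.2,0.006,0.001,0.116,-0.0008,0,0],[0.2,0.006,0.001,0.132,-0.0008,0,0],[0.2,0.006,0.001,0.138,-0.0008,0,0],[0.2,0.006,0.001,0.138,-0.0008,0,0],[0.2,0.006,0.001,0.138,-0.0008,0,0]]
  ]
}}

```text
clock: 21.85
tool_pos: [0.461, 0.1853, 0.0333]
eef_rot: [0.786, 0.618, 0.001, -0.0]
contact_force: [-0.2, 0.3, -1.4]
opening: 0.386
finger_force: 20.0
```

Careful with the scale: shifts go in shares of 0.5 m and turns go in shares of 2 pi rad. That gives: -0.03 m / 0.5 = -0.06, -0.01 m / 0.5 = -0.02.

>>> {"method": "jog_arm", "body": {
  "segments": [
    [[0.2,0,0,0.002,0,0,0],[0.2,0,0,0.002,0,0,0],[0.75,0,0,0.002,0,0,0],[0.75,0,0,0.002,0,0,0],[0.75,0,0,0.002,0,0,0],[0.75,0,0,0.002,0,0,0],[0.75,0,0,0.002,0,0,0],[0.75,0,0,0.002,0,0,0],[0.75,0,0,-0.02,0,0,0],[0.75,0,0,-0.06,0,0,0]]
  ]
}}

```text
clock: 22.85
tool_pos: [0.4598, 0.1849, 0.0628]
eef_rot: [0.786, 0.618, -0.001, -0.0]
contact_force: [0.1, -0.2, 0.1]
opening: 0.749
finger_force: 0.0
```

>>> {"method": "jog_arm", "body": {
  "segments": [
    [[0.75,0,0,-0.08,0,0,0],[0.75,0,0,-0.16,0,0,0],[0.75,0,0,-0.24,0,0,0],[0.75,0,0,-0.28,0,0,0]]
  ]
}}

```text
clock: 23.25
tool_pos: [0.4615, 0.1855, 0.2067]
eef_rot: [0.786, 0.618, 0.002, 0.001]
contact_force: [0.5, -0.1, -0.0]
opening: 0.749
finger_force: 0.0
```

Run:
```python
from h import *
c=camera_params("wrist");p,d=snapshot("wrist")
h=cv2.cvtColor(p,cv2.COLOR_RGB2HSV).astype(int);H,S,V=h[...,0],h[...,1],h[...,2]
m=(S<40)&(V>170);m[:160]=0;m[230:]=0;m[:,:260]=0;m[:,300:]=0
for a,x in blob(m,100): print("dab",x,ray(c,x,.056)[0].round(4))
print(go([.4845,-.1103,.2],np.radians(183.2)))
```

```text
dab [279.80495356 194.52012384] [0.461  0.1853 0.056 ]
(array([-0.2828,  0.0915,  0.0075]), array([ 0.007, -0.004, -0.295]))
```

White reads (0.461, 0.1853), on its peg. Last is blue.

Scaled: -0.282 m / 0.5 = -0.564, -0.255 m / 0.5 = -0.51, -0.295 rad / 6.2832 = -0.047.

>>> {"method": "jog_arm", "body": {
  "segments": [
    [[0.8,-0.07,0.022,0,0,0,-0.0048],[0.8,-0.14,0.044,0,0,0,-0.0111],[0.8,-0.22,0.07,0,0,0,-0.0175],[0.8,-0.3,0.096,0,0,0,-0.0239],[0.8,-0.38,0.122,0,0,0,-0.0318],[0.8,-0.45,0.146,0,0,0,-0.0398],[0.8,-0.51,0.166,0,0.0011,-0.0006,-0.047],[0.8,-0.564,0.182,0.014,0.0011,-0.0006,-0.047],[0.8,-0.564,0.182,0.08,0.0011,-0.0006,-0.047],[0.8,-0.564,0.182,0.14,0.0011,-0.0006,-0.047]]
  ]
}}

```text
clock: 24.3
tool_pos: [0.4823, -0.1121, 0.1325]
eef_rot: [0.688, 0.725, -0.003, -0.001]
contact_force: [-0.3, -0.3, -0.0]
opening: 0.801
finger_force: 0.0
```

Run:
```python
from h import *
print(go([.4845,-.1103,.1],np.radians(183.2)))
```

```text
(array([0.0018, 0.0024, 0.0325]), array([-0.006,  0.004, -0.003]))
```

Scaled: 0.032 m / 0.5 = 0.064, 0.02 m / 0.5 = 0.04, -0.006 rad / 6.2832 = -0.001.

>>> {"method": "jog_arm", "body": {
  "segments": [
    [[0.8,0.004,0.004,0.04,-0.001,0.0006,0],[0.8,0.004,0.004,0.064,-0.001,0.0006,-0.0005],[0.8,0.004,0.004,0.064,-0.001,0.0006,-0.0005],[0.8,0.004,0.004,0.064,-0.001,0.0006,-0.0005]]
  ]
}}

```text
clock: 24.7
tool_pos: [0.4838, -0.1083, 0.1011]
eef_rot: [0.686, 0.728, -0.0, -0.001]
contact_force: [0.5, -0.9, 0.9]
opening: 0.796
finger_force: 0.0
```

Run:
```python
from h import *
c=camera_params("wrist");p,d=snapshot("wrist");dabs(p,c,255,310)
print(go([.4845,-.1105,.032],np.radians(183.2)))
```

```text
blue 565 [282.  236.2] [ 0.4847 -0.1113  0.056 ]
white 1508 [282. 172.] [ 0.482  -0.0678  0.056 ]
(array([-0.0022,  0.0002,  0.0694]), array([-0.001, -0.001,  0.003]))
```

Scaled: 0.069 m / 0.5 = 0.138, 0.06 m / 0.5 = 0.12.

>>> {"method": "jog_arm", "body": {
  "segments": [
    [[0.8,-0.006,0,0.07,0,0,0],[0.8,-0.006,0,0.12,0,0,0],[0.8,-0.006,0,0.138,0,0,0],[0.4,-0.006,0,0.138,0,0,0],[0.2,-0.006,0,0.138,0,0,0],[0.2,-0.006,0,0.138,0,0,0],[0.2,-0.006,0,0.138,0,0,0],[0.2,-0.006,0,0.138,0,0,0],[0.2,-0.006,0,0.138,0,0,0],[0.2,-0.006,0,0.138,0,0,0]]
  ],
  "grip_n": 20
}}

```text
clock: 25.75
tool_pos: [0.4843, -0.1114, 0.0324]
eef_rot: [0.686, 0.728, 0.0, -0.001]
contact_force: [-0.8, 0.6, 6.4]
opening: 0.368
finger_force: 19.9
```

>>> {"method": "jog_arm", "body": {
  "segments": [
    [[0.2,0,0,0,0,0,0],[0.2,0,0,0,0,0,0],[0.2,0,0,0,0,0,0]]
  ]
}}

```text
clock: 26.05
tool_pos: [0.4844, -0.1113, 0.0324]
eef_rot: [0.686, 0.728, 0.0, -0.0]
contact_force: [-0.5, -0.3, 6.7]
opening: 0.37
finger_force: 19.9
```

Scaled: -0.1 m / 0.5 = -0.2, -0.08 m / 0.5 = -0.16.

>>> {"method": "jog_arm", "body": {
  "segments": [
    [[0.2,0,0,-0.04,0,0,0],[0.2,0,0,-0.1,0,0,0],[0.2,0,0,-0.16,0,0,0],[0.2,0,0,-0.2,0,0,0],[0.2,0,0,-0.2,0,0,0]]
  ]
}}

```text
clock: 26.55
tool_pos: [0.4856, -0.1117, 0.1339]
eef_rot: [0.686, 0.727, 0.001, 0.001]
contact_force: [0.4, 0.2, -1.7]
opening: 0.371
finger_force: 19.9
```

Run:
```python
from h import *
print(go([.4455,.1225,.13],np.radians(166.3)))
```

```text
(array([ 0.2361, -0.0264,  0.004 ]), array([ 0.003, -0.001,  0.297]))
```

Scaled: 0.233 m / 0.5 = 0.466, 0.22 m / 0.5 = 0.44, 0.297 rad / 6.2832 = 0.0473.

>>> {"method": "jog_arm", "body": {
  "segments": [
    [[0.2,0.06,-0.006,0,0,0,0.0048],[0.2,0.12,-0.012,0,0,0,0.0111],[0.2,0.19,-0.02,0,0,0,0.0175],[0.2,0.26,-0.028,0,0,0,0.0239],[0.2,0.33,-0.036,0,0,0,0.0318],[0.2,0.39,-0.044,0,0,0,0.0398],[0.2,0.44,-0.05,0,0.0005,-0.0002,0.0473],[0.2,0.466,-0.052,0.008,0.0005,-0.0002,0.0473],[0.2,0.466,-0.052,0.04,0.0005,-0.0002,0.0473],[0.2,0.466,-0.052,0.068,0.0005,-0.0002,0.0473]]
  ]
}}

```text
clock: 27.55
tool_pos: [0.4439, 0.1204, 0.0969]
eef_rot: [0.786, 0.619, -0.002, -0.002]
contact_force: [-0.8, -1.1, -1.7]
opening: 0.368
finger_force: 19.9
```

>>> {"method": "jog_arm", "body": {
  "segments": [
    [[0.2,0,0,0,0,0,0],[0.2,0,0,0,0,0,0]]
  ]
}}

```text
clock: 27.75
tool_pos: [0.4439, 0.1195, 0.0975]
eef_rot: [0.786, 0.618, -0.003, -0.002]
contact_force: [0.1, -0.1, -1.4]
opening: 0.364
finger_force: 19.9
```

Run:
```python
from h import *
c=camera_params("wrist");p,d=snapshot("wrist")
h=cv2.cvtColor(p,cv2.COLOR_RGB2HSV).astype(int);H,S,V=h[...,0],h[...,1],h[...,2]
m=(H>95)&(H<125)&(S>110)&(V>90);m[:250]=0;m[315:]=0;m[:,:240]=0;m[:,320:]=0
s=get_state()
for a,x in blob(m,200): print("dab",x,ray(c,x,s['tool_pos'][2]-.0324+.056)[0].round(4))
m=(H>17)&(H<33)&(S>100)&(V>110);m[:, :250]=0;m[:,310:]=0;m[270:]=0
for a,x in blob(m,40): print("peg",a,x,ray(c,x,.026)[0].round(4))
print(go([.4455,.1225,.033],np.radians(166.3)))
```

```text
dab [280.8622449 287.1516035] [0.4441 0.1196 0.1216]
peg 538 [282.73977695 214.61524164] [0.4457 0.1227 0.026 ]
(array([0.0032, 0.0008, 0.065 ]), array([-0.005,  0.001,  0.001]))
```

Scaled: 0.065 m / 0.5 = 0.13, 0.062 m / 0.5 = 0.124, -0.005 rad / 6.2832 = -0.0008.

>>> {"method": "jog_arm", "body": {
  "segments": [
    [[0.2,0.005,0.002,0.03,0,0,0],[0.2,0.005,0.002,0.06,0,0,0],[0.2,0.005,0.002,0.09,-0.0008,0,0],[0.2,0.005,0.002,0.11,-0.0008,0,0],[0.2,0.005,0.002,0.124,-0.0008,0,0],[0.2,0.005,0.002,0.13,-0.0008,0,0],[0.2,0.005,0.002,0.13,-0.0008,0,0],[0.2,0.005,0.002,0.13,-0.0008,0,0]]
  ]
}}

```text
clock: 28.6
tool_pos: [0.4459, 0.122, 0.0334]
eef_rot: [0.786, 0.618, 0.0, 0.0]
contact_force: [-0.1, -0.4, -1.6]
opening: 0.366
finger_force: 19.9
```

Scaled: -0.03 m / 0.5 = -0.06, -0.01 m / 0.5 = -0.02.

>>> {"method": "jog_arm", "body": {
  "segments": [
    [[0.2,0,0,0.002,0,0,0],[0.2,0,0,0.002,0,0,0],[0.75,0,0,0.002,0,0,0],[0.75,0,0,0.002,0,0,0],[0.75,0,0,0.002,0,0,0],[0.75,0,0,0.002,0,0,0],[0.75,0,0,0.002,0,0,0],[0.75,0,0,0.002,0,0,0],[0.75,0,0,-0.02,0,0,0],[0.75,0,0,-0.06,0,0,0]]
  ]
}}

```text
clock: 29.6
tool_pos: [0.4449, 0.1218, 0.0631]
eef_rot: [0.786, 0.618, -0.001, 0.0]
contact_force: [-0.1, -0.2, 0.5]
opening: 0.748
finger_force: 0.0
```

>>> {"method": "jog_arm", "body": {
  "segments": [
    [[0.75,0,0,-0.08,0,0,0],[0.75,0,0,-0.16,0,0,0],[0.75,-0.08,0,-0.24,0,0,0],[0.75,-0.16,0,-0.3,0,0,0],[0.75,-0.16,0,-0.3,0,0,0],[0.75,-0.16,0,-0.3,0,0,0]]
  ]
}}

```text
clock: 30.2
tool_pos: [0.4269, 0.043, 0.2145]
eef_rot: [0.787, 0.617, 0.001, 0.001]
contact_force: [1.1, 1.0, -0.0]
opening: 0.751
finger_force: 0.0
```

Run:
```python
from h import *
c=camera_params("wrist");p,d=snapshot("wrist");cv2.imwrite("pics/w9.png",p[:,:,::-1])
c=camera_params("top");p,d=snapshot("top");dd=d[225:285,100:230]
h=cv2.cvtColor(p,cv2.COLOR_RGB2HSV).astype(int)
for u in((.4907,.3097),(.4767,.2477),(.461,.1853),(.4457,.122)):
    q=cv2.projectPoints(np.array([[*u,.056]]),c['rvec'],c['tvec'],np.array([[c['fx'],0,c['cx']],[0,c['fy'],c['cy']],[0,0,1.]]),None)[0].ravel()
    x,y=q.round().astype(int);dz=np.median(d[y-1:y+2,x-1:x+2]); o=-cv2.Rodrigues(c['rvec'])[0].T@c['tvec']
    v=ray(c,q,.056)[0]-o; k=dz/(cv2.Rodrigues(c['rvec'])[0]@v)[2]; print(q.round(1),p[y,x],"top z",(o+v*k)[2].round(4))
```

```text
[136.  248.2] [101 171 133] top z 0.0545
[159.6 253.2] [211  58  57] top z 0.0579
[183.4 258.8] [122 122  85] top z 0.608
[207.6 264.3] [93 93 65] top z 0.6746
```

View pics/w9.png

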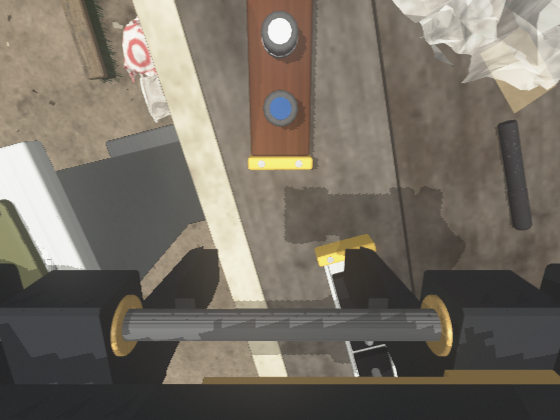

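Blue (281,107) sits nearest the yellow cap and white (280,32) next to it. Green and red read seated in the top camera's depth; the arm hides the other two there. I'll check those from wrist depth, then hand in.

Run:
```python
from h import *
c=camera_params("wrist");p,d=snapshot("wrist");M=cv2.Rodrigues(c['rvec'])[0]
zs=[]
for u in((281,107),(280,32)):
    z=np.median(d[u[1]-3:u[1]+4,u[0]-3:u[0]+4]); X=M.T@(np.array([(u[0]-c['cx'])/c['fx']*z,(u[1]-c['cy'])/c['fy']*z,z])-c['tvec']); zs.append(X[2]); print(X.round(4))
if all(abs(z-.056)<.006 for z in zs): print(finish_job())
```

```text
[0.4465 0.1252 0.057 ]
[0.4603 0.1862 0.0572]
the job is handed in; nothing more can be done
None
```

All four followers are on the build board in order from its yellow end (blue, white, red, green); cameras put each within about 3 mm of its peg with its top at seated height, and I handed the job in at about 30 s without a verdict printed.

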